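Push off a bangle with the sprung feeder slide

ROBOT

A 6-joint arm with a two-finger parallel gripper is mounted at the origin on the work surface. World frame = base frame: x ahead of the robot, y to its left, z up, the work surface at z = 0. Lengths are in m, angles in rad, forces in N, time in s.
With the tool pointing down it reaches from about 0.275 to 0.825 m from the base axis. Payload 5.2 kg.
Tool frame: the origin (TCP) lies between the finger pads; the fingertips stand 11 mm ahead of it and the grasp point (between the pads) lies 8 mm behind it (tip_reach is the y of the fingertips in the tool frame, in m); y points along the fingers, z is the direction in which the jaws open and shut, and the axes are right-handed (so a half turn about y gives the same grasp; the last joint's range is limited). The gripper opens to 93 mm and grips with 3 to 60 N. Pads are 15 mm wide; open, the fingers measure 128 mm over their backs; the gripper's body (75 mm by 188 mm) begins 65 mm behind the grasp point.
Start: joints at [1.003, 0.259, 1.535, -0, 1.348, -0.203], TCP at [0.196, 0.514, 0.23] pointing down, gripper open.
Joint ranges: [-3.14, 3.14], [-0.91, 2.08], [0.19, 2.58], [-1.22, 4.36], [0.22, 2.71], [-3.12, 3.12]. Speed limits (rad/s): [2.57, 2.57, 3.14, 3.14, 3.14, 3.14].

INTERFACE

Orientations are given as a unit quaternion [w, x, y, z].
In Python, from cell import * gives the robot as it stands. The module is installed in compiled form; this text tells all that it offers.
- The arm moves only by the tool step_arm, never from a script. Its argument "steps" is a list that holds one entry, the list of rows, each a list of 4 numbers: the shift along the tool's x, y, z in mm, then the turn about the tool's y in rad. In form: [[[tx, ty, tz, roll], ...]]. A call has 1 to 8 rows; each row is the pose to reach, as a shift and turn from the pose commanded when the call began, along the tool's axes at that moment; what a row does not reach only later rows make up. A row lasts 1/8 s, in which the tool goes at most 62.5 mm and 10.7 degrees, less where a joint would pass 70% of its speed; a pose out of reach is approached as far as the arm can. A call with a gripper value outside its range is refused whole. "grip" is the gripper command: -1 is shut, 1 is fully open, values between are in proportion, set as the call begins (left out, the last holds). The fingers move at their own pace and stop on an object; "squeeze" is the grip in N (left out, the last holds). Time passes only in rows, so rows that repeat a pose let the fingers close. It gives the time, the measured TCP pose, the force and the opening at its end, in the units of the state.
- get_state(): the state, without advancing time (a new reading comes with each control period).
- snapshot(name): name is "scene" or "top"; returns a dict with "image" (384x512x3 uint8, blue, green, red), "range_z" (384x512 float32, m along the optical axis (not along the pixel's ray), 0 where there is no reading), "fovy" (degrees; the focal length in pixels is half the picture's height over the tangent of half this angle, whatever the lens; pixels are square), "cx", "cy" (the principal point, pixels), "eye" and "orientation" of the camera in the world. Camera axes: x right, y up, looking along -z (the intrinsics and any distortion apply to the point x, -y, -z); pixel columns grow to the right and rows downward; lengths in m; the calibration is good to about 2 mm. A picture is of the moment at which its call begins.
- sign_off(): hands the job in, once; it reports no verdict.
The state is a dict: "t": time; "joint_pos": joint angles; "qvel": joint speeds; "tau": joint torques, N m; "ee_pos": TCP position; "tcp_rot": TCP orientation; "ft_force": force on the tool from outside, world axes, zero at the start; "ft_torque": the same for the moment, N m; "grip_width": finger opening in m.
Only numpy, scipy, OpenCV 4.12 (cv2) and the standard library are available. Lean on these libraries where they do the work, as an engineer would, in place of code of your own. Each camera call takes 0.05 s, during which the arm holds its last target. There are 200 camera calls.

TASK

Push the yellow-tabbed feeder's sprung slide fully in with the fingertips, so that it shoves the bangle to the far end of the lane, then let the slide go so that it springs back and latches on its stop pin at half travel. Push only on the rear face of the yellow tab, without gripping it, and lift nothing: the bangle is still soft and must not be touched by the robot, nor may the stop pin; leave the green-tabbed feeder, which is latched already, and everything else on the table as they are.

Things in the scene. Friction and masses are not known exactly. Their poses are not given: they have to be found in the camera images.
- feeder: Yellow-tabbed bangle feeder, fixed: wooden base 340 x 100 mm, metal deck top 20 mm above the table; points roughly away from the robot. Origin: centre of its underside; x along the lane, the way the slide is pushed; z up. From x = -170 mm: 30 mm of open deck, the slide bar with yellow tab, a dark steel bridge (x -42 to -18 mm, 70 mm wide, top 62 mm up) with the stop pin, then the lane, 80 mm wide.
- slide (a joint): Travel of the yellow feeder's slide, m: 0 = out (start), 0.060 = fully in at its hard stop, 0.030 = latched. A spring drives it back out: 4 N at 0, 8.5 N fully in, plus damping 30 N s/m. Past about 0.032 the stop pin drops behind its tooth, so on release it comes back to 0.030 only and stays. The pusher plate's front face is at feeder x = 25 mm + travel.
- slide_tab (a point): Point to push on: rear face (towards feeder -x) of the slide's upright yellow tab, mid-width, 65 mm above the table. This rear half of the tab is 36 mm wide and 5 mm thick (its front half, 44 mm wide and 4 mm thick, is not to be touched); its top is 85 mm and its foot 22 mm above the table. Moves with the slide; at travel 0 it is at feeder x = -140 mm. Axes as the feeder.
- stop_pin: The yellow feeder's sprung vertical stop pin, 8 mm thick, with a round black cap 18 mm across whose top is 80 mm above the table (about 9 mm higher while the tooth passes under it). Standing in the bridge at feeder x = -30 mm; the origin is its lower end, 32 mm above the table when down. z up.
- bangle: Black, yellow and orange bangle lying flat in the yellow feeder's lane: 72 mm outside, 52 mm inside, 10 mm high, about 30 g. Origin: centre of its underside. Starts 5 to 18 mm ahead of the pusher plate. The slide fully in brings its centre to at least feeder x = 121 mm (124 mm touches the end wall, 36 mm high, inner face at x = 160 mm). Lane rails' tops are 34 mm above the table.
- green_feeder: The green-tabbed feeder, same in every size, fixed to the table; to be left alone. Origin at the centre of its underside; x along its lane, z up.
- green_slide (a joint): Travel of the green feeder's slide, m; starts latched at 0.030 and stays there.
- green_slide_tab (a point): Rear face of the green tab, mid-width, 65 mm above the table.
- green_bangle: Black and green bangle, same size, lying at the end of the green feeder's lane. Origin at the centre of its underside.
- bead_jar: Small amber jar with red lid, 40 mm across, 50 mm high, standing between the feeders. Origin under its centre.
- tumbler: Steel tumbler, 68 mm across, 90 mm high. Origin under its centre.
- tray: Round steel tray, 220 mm across, 13 mm high at the rim, with two bangles; fixed. Origin under its centre.
- tray_bangle_a: Bangle on the tray, 72 mm across, 10 mm high. Origin at the centre of its underside.
- tray_bangle_b: Second bangle on the tray, same size. Origin at the centre of its underside.
- rolling_stick: Dark wooden rolling stick, 31 mm thick, 340 mm long, lying on a wooden rest, top about 39 mm above the table. Origin under its middle.
- brush: Brush lying on the table. Origin under it, near its middle.

How it is judged:
On the way:
1. the yellow-tabbed slide is pushed fully in (to within 5 mm of its stop) (value of joint slide above 0.055 m), for 0.05 s.
At the end, for the whole second after the job is handed in: The yellow-tabbed slide stands still, latched at 30 mm of travel (within 4 mm); the bangle lies flat and at rest at the far end of the lane, its centre at most 11 mm short of touching the end wall; the green slide is still latched (value of joint slide between 0.026 and 0.034 m and velocity of joint slide between -0.01 and 0.01 m/s and x of bangle in the frame of feeder above 0.113 m and z of bangle in the frame of feeder below 0.025 m and angle between bangle's own z axis and vertical below 0.1 rad and linear speed of bangle below 0.02 m/s and value of joint green_slide between 0.026 and 0.034 m).
It fails at once if the robot touches or lifts the bangle (contact force between any of the fingers, the arm and bangle above 0.5 N or z of bangle in the frame of feeder above 0.032 m).
It fails at once if the robot takes hold of the tab or touches its front half (contact force between any of the fingers, the arm and slide_c5 above 2 N).
It fails at once if the robot handles the stop pin (contact force between any of the fingers, the arm and stop_pin above 1 N).
It fails at once if the green-tabbed feeder's slide or bangle is disturbed (value of joint green_slide below 0.024 m or value of joint green_slide above 0.038 m or distance of green_bangle from where it was at the start of the episode above 0.015 m).
It fails at once if something else on the table is moved by more than 20 mm (distance of any of bead_jar, tumbler, tray_bangle_a, tray_bangle_b, rolling_stick, brush from where it was at the start of the episode above 0.02 m).
It also fails if it takes over 32 s, if anything falls off the work surface, if the arm or the gripper's body presses on something with over 40 N, if the wrist force passes 120 N, or if a joint passes its speed limit or range.

## Working session

There is one attempt and no reset: what is moved stays moved. The work goes in short steps, Python scripts to look and compute and a tool call to move; the robot and the scene stay as the last step left them, time stands still between calls to the robot, and variables do not carry over. Pictures are saved under pics/ and viewed, about 8 in all and at most 12, crops included, and the job is handed in when it is done.

Besides the shell and the picture viewer there is one more tool, called after "Request:" as name(argument=value, ...) on one line, values as JSON. step_arm: Moves the arm, as the interface text tells. Its arguments: {"type":"object","properties":{"steps":{"type":"array","items":{"type":"array","items":{"type":"array","items":{"type":"number"}}}},"grip":{"type":"number"},"squeeze":{"type":"number"}},"required":["steps"]}

```bash
mkdir -p pics; cat > h.py <<'E'
from cell import *
import numpy as np, cv2
from scipy.spatial.transform import Rotation as R
def rot(q): return R.from_quat([q[1],q[2],q[3],q[0]]).as_matrix()
def pts(s):
    h,w=s["range_z"].shape; f=h/2/np.tan(np.radians(s["fovy"])/2)
    v,u=np.mgrid[:h,:w]; z=s["range_z"]
    c=np.dstack([(u-s["cx"])/f*z,-(v-s["cy"])/f*z,-z])
    return c@rot(s["orientation"]).T+np.array(s["eye"])
E
python3 - <<'E'
from h import *
st=get_state(); print(st)
print(rot(st["tcp_rot"]))
for n in("scene","top"):
    s=snapshot(n); cv2.imwrite(f"pics/{n}1.png",s["image"]); print({k:v for k,v in s.items() if k not in("image","range_z")})
    np.savez(f"{n}.npz",p=pts(s),im=s["image"],z=s["range_z"])
E
```

```text
{'t': 0.0, 'joint_pos': array([ 1.00320205e+00,  2.59330824e-01,  1.53608290e+00, -1.16034460e-05,
        1.34801160e+00, -2.02809563e-01]), 'qvel': array([-0.00030956,  0.00072828,  0.00101337, -0.00199593,  0.00156562,
       -0.00179687]), 'tau': array([-3.83700090e-04, -4.37316334e+01, -2.83997440e+01,  7.15256785e-02,
        4.13532264e-02, -1.25895067e-04]), 'ee_pos': array([0.19590478, 0.51335496, 0.22882433]), 'tcp_rot': array([-0.6947756 ,  0.69597955, -0.12849579,  0.12801628]), 'ft_force': array([ 0.01355183,  0.356662  , -0.59813399]), 'ft_torque': array([-0.01749091,  0.04040524,  0.00838355]), 'grip_width': 0.09326866768226018}
[[ 9.34201330e-01 -9.75713635e-04  3.56744900e-01]
 [-3.56746054e-01 -1.55139009e-03  9.34200110e-01]
 [-3.58061283e-04 -9.99998321e-01 -1.79739268e-03]]
{'fovy': 43.26787114011631, 'cx': 260.2303517386802, 'cy': 190.25829128760498, 'eye': array([1.00620126, 0.89652771, 0.98958544]), 'orientation': array([0.21155382, 0.08765569, 0.40119835, 0.88690549])}
{'fovy': 43.064215880569634, 'cx': 258.5657413643202, 'cy': 190.567042522534, 'eye': array([ 0.23562686, -0.01182017,  1.6885767 ]), 'orientation': array([ 0.7137086 ,  0.06036725, -0.06805382, -0.69451026])}
```

View pics/scene1.png

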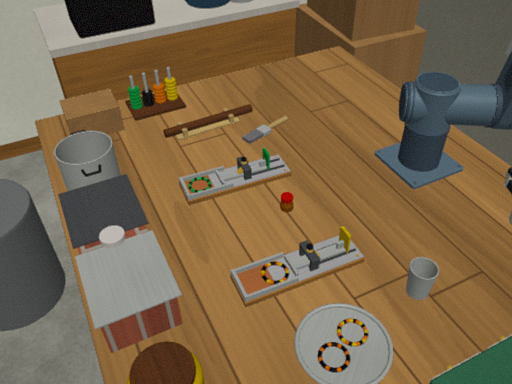

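View pics/top1.png

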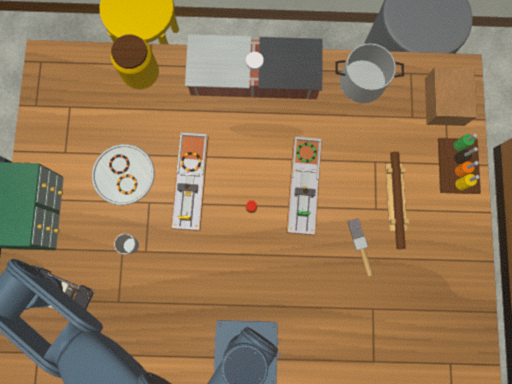

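The scene view shows the yellow feeder with its tab at about (345,238), the bangle at (275,272) and the green feeder at (235,175). The top view shows the yellow tab at (184,217), bangle at (190,162), stop pin at (187,188), and the tumbler at (125,244). Next I measure the tab and the axis.

```bash
python3 - <<'E'
from h import *
for n,(u0,u1,v0,v1) in {"scene":(225,370,222,305),"top":(165,215,125,238)}.items():
    d=np.load(n+".npz"); p,im=d["p"],d["im"]; hsv=cv2.cvtColor(im,cv2.COLOR_BGR2HSV)
    roi=np.zeros(im.shape[:2],bool); roi[v0:v1,u0:u1]=1
    print(n,"table z",np.median(p[230:238,230:240,2]) )
    z=p[...,2]
    t=roi&(hsv[...,0]>22)&(hsv[...,0]<34)&(hsv[...,1]>150)&(z>.035)
    q=p[t]; print("tab n",len(q),"min",q.min(0),"max",q.max(0),"mean",q.mean(0))
    # rails/base: above table 10..40mm
    m=(roi&(z>.012)&(z<.045)).astype(np.uint8)
    k,l,s,c=cv2.connectedComponentsWithStats(m); i=1+np.argmax(s[1:,4]); 
    xy=p[l==i][:,:2].astype(np.float32); r=cv2.minAreaRect(xy*1000); print("base rect",r)
    b=roi&(z>.058); q=p[b&~t]; print("cap/bridge",len(q),q.mean(0) if len(q) else 0, q[:,2].max() if len(q) else 0)
    c=roi&(z>.07)&(hsv[...,2]<70); q=p[c]; print("cap",len(q),q.mean(0) if len(q) else 0)
    if n=="scene":
        q=p[t]; q=q[(q[:,2]>.05)&(q[:,2]<.08)]; _,_,vt=np.linalg.svd(q-q.mean(0)); print("tab plane n",vt[2],"wide",vt[0],q.mean(0))
E
```

```text
scene table z 0.0001268943531920752
tab n 174 min [0.43290673 0.19711743 0.03553236] max [1.00620126 0.89652771 0.98958544] mean [0.44828922 0.22509928 0.07252192]
base rect ((573.771240234375, 214.7582244873047), (105.10244750976562, 339.5887145996094), 88.3764877319336)
cap/bridge 268 [0.63218376 0.35035813 0.24430862] 0.9895854438826832
cap 34 [0.57115271 0.25561003 0.13252938]
tab plane n [ 0.01024448  0.06915989 -0.99755299] wide [ 0.99994513 -0.00289215  0.01006854] [0.44871281 0.22015447 0.0657681 ]
top table z 0.0012140463818891556
tab n 33 min [0.43074884 0.19599981 0.03621425] max [0.66606093 0.23594639 0.09613783] mean [0.4553667  0.21905639 0.07981323]
base rect ((570.81298828125, 214.9758758544922), (103.55167388916016, 339.8556823730469), 87.62229919433594)
cap/bridge 176 [0.49266794 0.18914728 0.27047688] 1.6885766996639133
cap 1 [0.53981835 0.21488162 0.08313868]
```

Request:
step_arm(steps=[[[40,0,-28,-0.05],[80,0,-56,-0.1],[125,0,-87,-0.15],[170,0,-118,-0.2],[215,0,-150,-0.25],[260,0,-181,-0.3],[289,0,-202,-0.33],[289,0,-202,-0.33]]], grip=-1, squeeze=10)

```text
t: 1.1
ee_pos: [0.3951, 0.2202, 0.2293]
tcp_rot: [-0.707, 0.707, -0.014, 0.014]
ft_force: [-0.3, 0.3, 0.4]
grip_width: 0.0177
```

Request:
step_arm(steps=[[[0,25,0,0],[0,55,0,0],[0,85,0,0],[0,115,0,0],[0,140,0,0],[0,155,0,0],[0,163,0,0],[0,163,0,0]]])

```text
t: 2.1
ee_pos: [0.3934, 0.2225, 0.0664]
tcp_rot: [-0.707, 0.707, -0.013, 0.012]
ft_force: [0.3, -0.6, -0.8]
grip_width: 0.0004
```

```bash
python3 - <<'E'
from h import *
st=get_state(); print(st["ee_pos"],st["grip_width"],st["ft_force"],rot(st["tcp_rot"])[:,0])
for n,(u0,u1,v0,v1) in {"scene":(225,400,170,310),"top":(140,240,120,270)}.items():
    s=snapshot(n); c=s["image"][v0:v1,u0:u1]; cv2.imwrite(f"pics/{n}2.png",cv2.resize(c,None,fx=4,fy=4,interpolation=cv2.INTER_CUBIC))
E
```

```text
[0.39343555 0.22247751 0.06636285] 0.0003893983975496305 [ 0.34192234 -0.62066689 -0.76035174] [ 0.99941192 -0.03427089 -0.00115049]
```

View pics/scene2.png

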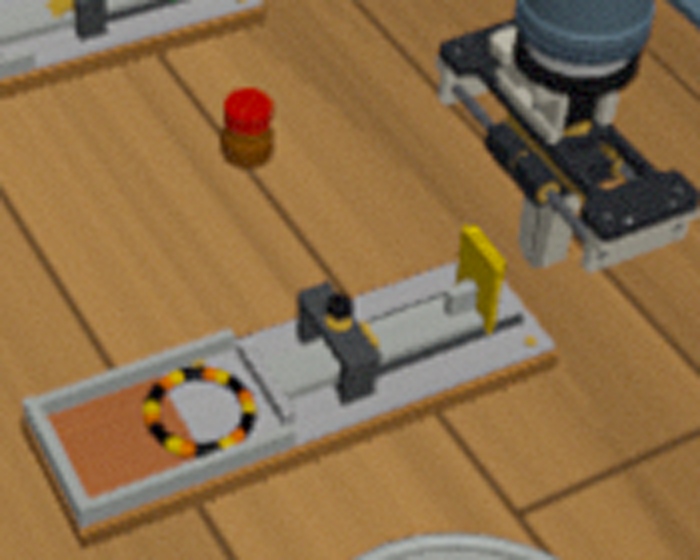

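View pics/top2.png

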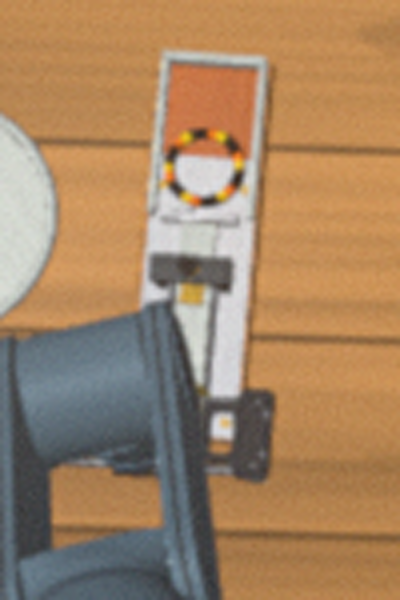

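The closed fingers stand just behind the yellow tab (scene crop: tab at (480,280), fingers at (545,240)). The top crop shows the gripper on the feeder's axis. Now I push.

Request:
step_arm(steps=[[[12,0,-1,0],[22,0,-1,0],[28,0,-1,0],[34,0,-1,0],[40,0,-1,0],[45,0,-1,0],[50,0,-1,0],[50,0,-1,0]]])

```text
t: 3.2
ee_pos: [0.4421, 0.219, 0.0662]
tcp_rot: [-0.707, 0.707, -0.014, 0.011]
ft_force: [-6.0, 0.1, 4.8]
grip_width: 0.0004
```

Request:
step_arm(steps=[[[6,0,0,0],[12,0,0,0],[18,0,0,0],[24,0,0,0],[29,0,0,0],[33,0,0,0],[36,0,0,0],[36,0,0,0]]])

```text
t: 4.2
ee_pos: [0.4773, 0.2177, 0.0661]
tcp_rot: [-0.707, 0.707, -0.014, 0.01]
ft_force: [-6.8, -0.4, 5.6]
grip_width: 0.0004
```

```bash
python3 - <<'E'
from h import *
st=get_state(); print(st["ee_pos"],st["ft_force"])
s=snapshot("scene"); cv2.imwrite("pics/scene3.png",cv2.resize(s["image"][200:310,220:390],None,fx=4,fy=4,interpolation=cv2.INTER_CUBIC))
E
```

```text
[0.47730512 0.21765803 0.06610953] [-6.78308595 -0.38345341  5.62358797]
```

View pics/scene3.png

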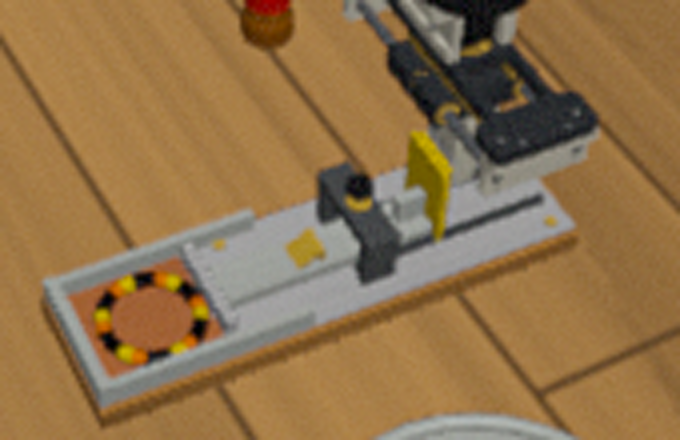

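The slide is most of the way in: the plate is at (205,285) touching the bangle at (150,315), and about 10 mm is left. I go on gently.

Request:
step_arm(steps=[[[2,0,0,0],[4,0,0,0],[6,0,0,0],[8,0,0,0],[9,0,0,0],[10,0,0,0],[10,0,0,0],[10,0,0,0]]])

```text
t: 5.25
ee_pos: [0.4838, 0.2174, 0.0661]
tcp_rot: [-0.706, 0.708, -0.017, 0.008]
ft_force: [-17.0, 1.0, 13.8]
grip_width: 0.0007
```

Request:
step_arm(steps=[[[2,0,0,0],[3,0,0,0],[3,0,0,0]]])

```text
t: 5.62
ee_pos: [0.4838, 0.2174, 0.066]
tcp_rot: [-0.706, 0.708, -0.018, 0.006]
ft_force: [-25.3, -0.0, 22.6]
grip_width: 0.0003
```

```bash
cat > m.py <<'E'
from h import *
import sys
st=get_state(); print(st["ee_pos"],st["ft_force"])
s=snapshot("scene"); p=pts(s); hsv=cv2.cvtColor(s["image"],cv2.COLOR_BGR2HSV)
ok=(s["range_z"]>0)
a=np.radians(-2); L=(p[...,:2]-[.572,.215])@np.array([[np.cos(a),-np.sin(a)],[np.sin(a),np.cos(a)]])
z=p[...,2]; inl=ok&(abs(L[...,1])<.05)
t=inl&(L[...,0]>-.16)&(L[...,0]<-.06)&(z>.06)&(z<.1)&(hsv[...,0]>22)&(hsv[...,0]<34)&(hsv[...,1]>150)
x=L[t][:,0]*1000; print("tab x",np.percentile(x,[3,50,97]))
b=inl&(L[...,0]>.04)&(L[...,0]<.158)&(abs(L[...,1])<.038)&(z>.024)&(z<.034)&((hsv[...,2]<60)|(hsv[...,1]>150)); q=L[b]*1000
print("bangle",len(q),"circle",cv2.minEnclosingCircle(q.astype(np.float32)))
cv2.imwrite(f"pics/{sys.argv[1]}.png",cv2.resize(s["image"][200:310,220:390],None,fx=4,fy=4,interpolation=cv2.INTER_CUBIC))
E
python3 m.py scene4
python3 - <<'E'
from h import *
d=np.load("scene.npz"); p=d["p"]; hsv=cv2.cvtColor(d["im"],cv2.COLOR_BGR2HSV)
a=np.radians(-2); L=(p[...,:2]-[.572,.215])@np.array([[np.cos(a),-np.sin(a)],[np.sin(a),np.cos(a)]]);z=p[...,2]
t=(abs(L[...,1])<.05)&(L[...,0]>-.16)&(L[...,0]<-.06)&(z>.06)&(z<.1)&(hsv[...,0]>22)&(hsv[...,0]<34)&(hsv[...,1]>150)
print("start tab x",np.percentile(L[t][:,0]*1000,[3,50,97]))
E
```

```text
[0.48377557 0.21737019 0.0660101 ] [-25.34666805  -0.02800502  22.6340229 ]
tab x [-79.31994965 -71.2070524  -68.80858675]
bangle 234 circle ((120.36431884765625, -0.7920430898666382), 38.62530517578125)
start tab x [-138.05495534 -131.50048075 -129.30194841]
```

View pics/scene4.png

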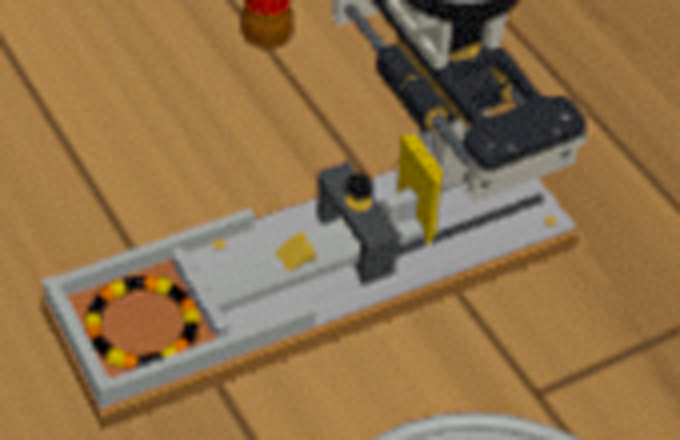

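The tab moved 60 mm (median -131.5 to -71.2) and the force rose without further motion, so the slide is at its hard stop. The bangle is at about 120 mm, by the end wall. I back off now.

Request:
step_arm(steps=[[[-5,0,0,0],[-13,0,0,0],[-22,0,0,0],[-32,0,0,0],[-44,0,0,0],[-58,0,0,0],[-75,0,0,0],[-85,0,0,0]]])

```text
t: 6.68
ee_pos: [0.4069, 0.2206, 0.0668]
tcp_rot: [0.707, -0.707, 0.012, -0.012]
ft_force: [-1.0, 0.5, -0.7]
grip_width: 0.0007
```

```bash
python3 m.py scene5
```

```text
[0.40693678 0.22063036 0.0667719 ] [-0.9532806   0.54992283 -0.72815525]
tab x [-108.12649427 -101.48959277  -99.20614196]
bangle 243 circle ((123.54676055908203, 1.9417192935943604), 35.90808868408203)
```

View pics/scene5.png

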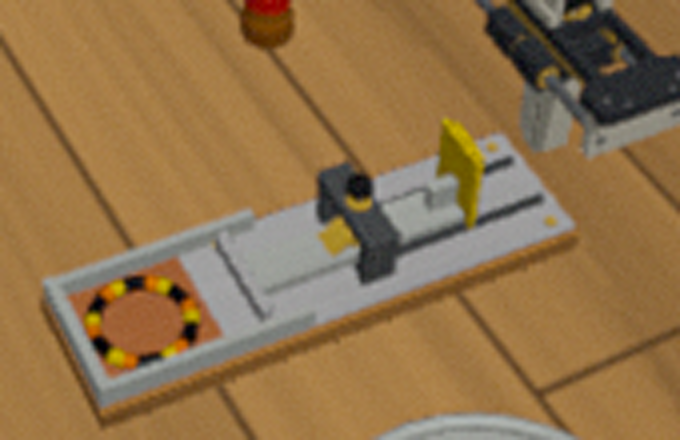

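The tab is at 30.0 mm of travel, the fingers are clear of it, and the bangle lies flat at about 123 mm. I let it settle, check once more and hand in.

Request:
step_arm(steps=[[[0,0,0,0],[0,0,0,0],[0,0,0,0],[0,0,0,0]]])

```text
t: 7.22
ee_pos: [0.4083, 0.2205, 0.0666]
tcp_rot: [0.707, -0.707, 0.012, -0.012]
ft_force: [-1.2, -0.7, -0.3]
grip_width: 0.0001
```

```bash
python3 m.py scene6; python3 -c "
from cell import *
print(sign_off())"
```

```text
[0.40833765 0.22046866 0.0665825 ] [-1.24017024 -0.72027887 -0.27380337]
tab x [-108.11151766 -101.36684156  -99.31350031]
bangle 232 circle ((122.72506713867188, 1.9442851543426514), 36.39641571044922)
the job is handed in; nothing more can be done
None
```

I pushed the yellow tab's rear face with the closed fingertips to the slide's hard stop. The tab moved about 60 mm, and the force rose to 25 N along the lane with no further motion. I then backed straight off, and the slide sprang back to its latch.

**Last checks:** After settling, the slide stood at about 30 mm of travel, unchanged between the last two measurements. The bangle lay at feeder x of about 123 mm, by the end wall. The fingers were clear of the tab, and the job was handed in at about 7.3 s.

**Doubtful or unchecked:**
- While pushing I also read an unexplained upward force on the tool, up to 23 N at the stop, which was gone after release.
- One bangle reading during the push gave about 120 mm with a radius 2.6 mm too large; the later two fitted its size.
- I did not measure the green feeder or the other objects again; the arm went nowhere near the green feeder and the force readings showed no unexpected contact.

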